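# Crank the stage out and hover the cover over its housing

## Task

On the measuring bench, wind the hand crank clockwise (seen from above) until the stage with the open housing has come all the way out from under the lens head, to its stop. Then pick up the cover plate by its grip block and finish holding it level and still about 20 mm above the housing, touching nothing but the gripper, with its four corner holes lined up over the four threaded holes (either end of the plate may face either end of the housing), ready for the screws; keep holding, do not set it down. Move the stage only with the crank, and leave the joystick box, the pocket knife and the ring gauge where they are.

Things in the scene. Friction and masses are not known exactly. Their poses are not given: they have to be found in the camera images.
- machine: Fixed machine, origin on the table; base 170 x 620 (y) mm, 40 high. In its frame, mm: crank axis (0, 90), gearbox under it 52 high; housing centre (0, -220) parked, (0, -80) at the stop. White column 440 tall at y -460 to -380; its arm overhangs to y -215, 300 to 440 above the table; black lens, 96 across, hangs from it at (0, -250), lower end 192 above the table.
- stage: Sliding aluminium plate 170 x 150 (y) x 19 mm, underside (origin, centre) 43 mm above the table, with a fixed open-topped aluminium housing 130 (x) x 90 (y) x 45 mm on it, four corner bosses, rim 107 mm above the table. It moves 12.5 mm along the machine's +y per rad of crank, between hard stops; hard to push directly.
- housing_top (a point): Centre of the housing's open top, at rim height; x along its long (130 mm) side, y along its 90 mm side, z up. The four threaded holes (6 mm wide) are at x +-52, y +-32 mm, in the corner bosses, flush with the rim.
- tap_a (a point): Mouth of the threaded hole at (+52, +32) mm from housing_top.
- tap_b (a point): Mouth of the other threaded hole at (-52, -32) mm from housing_top.
- crank (a joint): Angle of the hand crank, rad: grows clockwise seen from above; starts between 0 and 1.6, 11.2 is the hard stop, where the stage is fully out. It stays where it is left; turning it takes about 7 N at the knob.
- crank_grip (a point): On the axis of the crank's black upright knob, at the height to grip it (96 mm above the table). The knob is a cylinder of 20 mm diameter, from 71 to 113 mm above the table, that spins freely on the crank arm, so the gripper can keep its heading while it is led round.
- crank_axis (a point): On the crank's vertical turning axis, at the height of crank_grip; the knob goes round it at 45 mm radius.
- cover: Loose aluminium cover plate 130 (x) x 90 (y) x 5 mm, 0.18 to 0.35 kg, flat on the table; origin: centre of its underside, z up. On its middle a grey grip block 26 (x) x 50 (y) x 32 mm (top 37 mm above the underside), to be pinched across x. Four 14 mm through holes at x +-52, y +-32 mm. A half turn about z makes no difference.
- hole_a (a point): Centre of the cover's hole at (+52, +32) mm, at its underside.
- hole_b (a point): Centre of the cover's other hole at (-52, -32) mm, at its underside.
- joystick: Bystander: cream joystick box 130 x 90 x 35 mm with a stick to 88 mm, origin under its centre.
- knife: Bystander: closed red pocket knife 90 x 24 x 16 mm, origin under its centre.
- gauge: Bystander: steel ring gauge, 68 mm across, 22 mm high, origin under its centre.
Things that resemble listed ones, but are neither listed nor needed, are in the scene too. There is more than one size of the cover; the job needs the smallest.

How it is judged (in metres and radians):
On the way, in this order (a step that is already met when the one before it is completed fails the run):
1. the crank is wound until the stage is at its outer stop (value of joint crank above 10.8 rad), for 0.2 s.
2. the cover plate is lifted off the table in the gripper (height (world z) of cover above 0.03 m and contact force between cover and the fingers above 1 N), for 0.2 s.
At the end, for the whole second after the job is handed in: Crank above 10.8 rad (stage within 5 mm of its stop). Cover held in the gripper, under 20 mm/s, level within 0.1 rad, underside 8 to 35 mm above the housing's rim, not touching the machine, each hole centre within 4.5 mm horizontally of the threaded hole below, either way round (value of joint crank above 10.8 rad and contact force between cover and the fingers above 1 N and ((horizontal distance between hole_a and tap_a below 0.0045 m and horizontal distance between hole_b and tap_b below 0.0045 m) or (horizontal distance between hole_a and tap_b below 0.0045 m and horizontal distance between hole_b and tap_a below 0.0045 m)) and z of cover in the frame of housing_top between 0.008 and 0.035 m and angle between cover's own z axis and vertical below 0.1 rad and linear speed of cover below 0.02 m/s and contact force between cover and machine below 0.3 N); the arm keeps its last pose, push and grip.
It fails at once if the joystick box is moved more than 20 mm (distance of joystick from where it was at the start of the episode above 0.02 m).
It fails at once if the pocket knife is moved more than 20 mm (distance of knife from where it was at the start of the episode above 0.02 m).
It fails at once if the ring gauge is moved more than 20 mm (distance of gauge from where it was at the start of the episode above 0.02 m).
It fails at once if the stage or its housing is pushed directly by the arm (over 15 N) (contact force between stage and the arm above 15 N or contact force between stage and the fingers above 15 N).
It also fails if it takes over 72 s, if anything falls off the work surface, if the arm or the gripper's body presses on something with over 40 N, if the wrist force passes 120 N, or if a joint passes its speed limit or range.

## Robot

A 6-joint arm with a two-finger parallel gripper is mounted at the origin on the work surface. World frame = base frame: x ahead of the robot, y to its left, z up, the work surface at z = 0. Lengths are in m, angles in degrees, forces in N, time in s.
With the tool pointing down it reaches from about 0.4 to 0.825 m from the base axis. Payload 7 kg.
Tool frame: the origin (TCP) lies midway between the tips of the shut fingers; the grasp point (between the pads) lies 19 mm behind it; z points along the fingers, x is the direction in which the jaws open and shut, and the axes are right-handed (so a half turn about z gives the same grasp; the last joint's range is limited). The gripper opens to 88 mm and grips with 3 to 60 N. Pads are 19 mm wide; open, the fingers measure 130 mm over their backs; the gripper's body (78 mm by 193 mm) begins 47 mm behind the grasp point.
Start: joints at [86.236, 20.546, 0.682, 0, -70.136, -16.507], TCP at [0.234, 0.633, 0.227] pointing down, gripper open.
Joint ranges: [-176.03, 176.03], [-82.01, 121.73], [-58.28, 71.71], [-173.87, 95.51], [-174.79, -0.11], [-173.66, 173.66]. Speed limits (degrees/s): [136.94, 136.94, 172.46, 180, 180, 180].

## Interface

Orientations are given as [roll, pitch, yaw] about the fixed x, y, z axes, in that order (R = Rz(yaw) Ry(pitch) Rx(roll)).
In Python, from plant import * gives the robot as it stands. The module is installed in compiled form; this text tells all that it offers.
- The arm moves only by the shell command python3 -m pendant 'ROWS' [OPENING]. ROWS is JSON, a list that holds one entry, the list of rows, each a list of 6 numbers: the shift along the world's x, y, z in mm, then the turn, a rotation vector about the world's x, y, z in degrees. A call has 1 to 10 rows; each row is the pose to reach, as a shift and turn from the pose commanded when the call began; what a row does not reach only later rows make up. A row lasts 1/8 s, in which the tool goes at most 62.5 mm and 10.7 degrees, less where a joint would pass 70% of its speed; a pose out of reach is approached as far as the arm can. A call with a gripper value outside its range is refused whole. OPENING is the closure, from -1 (fully open) to 1 (shut), set as the call begins (- or left out, the last holds). The fingers move at their own pace and stop on an object; the grip force is fixed at half the most. Time passes only in rows, so rows that repeat a pose let the fingers close. It gives the time, the measured TCP pose, the force and the opening at its end, in the units of the state.
- get_obs(): the state, without advancing time (a new reading comes with each control period).
- snapshot(name): name is "scene" or "top" or "wrist"; returns a dict with "pixels" (384x512x3 uint8, red, green, blue), "depth" (384x512 float32, m along the optical axis (not along the pixel's ray), 0 where there is no reading), "fx", "fy", "cx", "cy" (pixels), "pose" (4x4, takes a point from camera to world coordinates); the wrist camera has in their place "tool_from_camera" (4x4, takes a point from camera to tool coordinates, whose origin is the TCP and whose axes are the tool frame's). Camera axes: x right, y down, z forward; pixel columns grow to the right and rows downward; lengths in m; the calibration is good to about 2 mm. A picture is of the moment at which its call begins: read the wrist's pose just before it.
- close_job(): hands the job in, once; it reports no verdict.
The state is a dict: "clock": time; "joint_pos": joint angles; "qvel": joint speeds; "tau": joint torques, N m; "tool_pos": TCP position; "orientation": TCP orientation; "force": force on the tool from outside, world axes, zero at the start; "moment": the same for the moment, N m; "opening": finger opening in m.
Only numpy, scipy, OpenCV 4.12 (cv2) and the standard library are available. Lean on these libraries where they do the work, as an engineer would, in place of code of your own. Each camera call takes 0.05 s, during which the arm holds its last target. There are 200 camera calls.

## Working session

There is one attempt and no reset: what is moved stays moved. The work goes in short steps, Python scripts to look and compute and a shell command to move; the robot and the scene stay as the last step left them, time stands still between calls to the robot, and variables do not carry over. Pictures are saved under pics/ and viewed, about 8 in all and at most 12, crops included, and the job is handed in when it is done.

```bash
mkdir -p pics
cat > h.py <<'E'
from plant import *
import numpy as np, cv2
def grab(n,f):
    o=get_obs(); s=snapshot(n); cv2.imwrite(f'pics/{f}.png',s['pixels'][:,:,::-1]); np.savez(f'pics/{f}.npz',**s,tp=o['tool_pos'],to=o['orientation']); return s
def world(s,u,v,d=None):
    d=s['depth'][int(v),int(u)] if d is None else d
    p=np.array([(u-s['cx'])/s['fx']*d,(v-s['cy'])/s['fy']*d,d,1]); return (s['pose']@p)[:3]
def onplane(s,u,v,z):
    r=s['pose'][:3,:3]@np.array([(u-s['cx'])/s['fx'],(v-s['cy'])/s['fy'],1]); o=s['pose'][:3,3]
    return o+r*(z-o[2])/r[2]
E
python3 - <<'E'
from h import *
a=grab('top','top0'); b=grab('scene','scene0')
print(get_obs()); print(a['pose'],b['pose'],a['fx'],b['fx'])
E
```

```text
{'clock': 0.1, 'joint_pos': array([ 8.62366256e+01,  2.05881390e+01,  6.38716064e-01, -1.69412644e-02,
       -7.01359154e+01, -1.65088068e+01]), 'qvel': array([-0.04148307, -0.11219756,  0.12929102,  0.07618501, -0.06883129,
        0.00252203]), 'tau': array([-8.14312807e-04, -5.84162879e+01,  2.93752849e+01,  7.01546788e+00,
        1.01720323e-02, -4.87696207e-05]), 'tool_pos': array([0.23373163, 0.63277351, 0.22570743]), 'orientation': array([-1.79991018e+02, -8.63463144e-02, -1.10277956e+02]), 'force': array([ 0.22516954, -0.06361813,  0.40057773]), 'moment': array([0.01249146, 0.00341852, 0.00409286]), 'opening': 0.08803479659945451}
[[ 0.0044678  -0.98386298  0.17886776  0.30281898]
 [-0.9998496  -0.0073926  -0.01568856  0.10168521]
 [ 0.01675769 -0.17877077 -0.98374803  1.31723805]
 [ 0.          0.          0.          1.        ]] [[-0.76831121  0.53408726 -0.35277285  0.9801903 ]
 [ 0.64003932  0.63511292 -0.43241327  0.60504522]
 [-0.00689583 -0.55801646 -0.82980123  1.10008212]
 [ 0.          0.          0.          1.        ]] 473.5213993472993 422.2913829191137
```

View pics/top0.png

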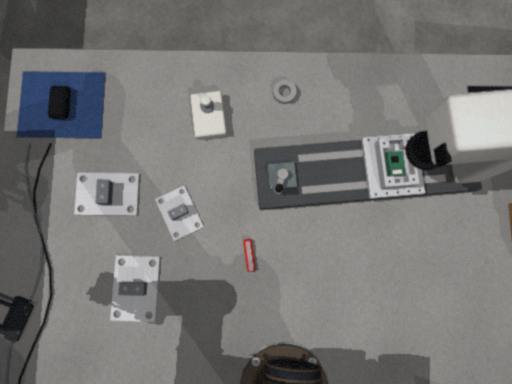

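View pics/scene0.png

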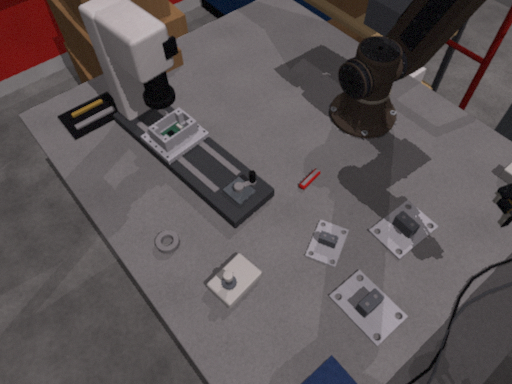

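The top view shows the crank (axis about (283,174), knob (280,188)), the stage at about (393,166) and the lens at (428,150). The three covers are at (107,194), (179,212) and (135,289), with the smallest at (179,212). The knife is at (249,255), the joystick at (208,115) and the gauge at (285,91).

```bash
python3 - <<'E'
from h import *
s=dict(np.load('pics/top0.npz')); g=cv2.cvtColor(s['pixels'],cv2.COLOR_RGB2GRAY)
v,u=np.mgrid[:384,:512]; d=s['depth']
P=np.stack([(u-s['cx'])/s['fx']*d,(v-s['cy'])/s['fy']*d,d,np.ones_like(d)],-1)@s['pose'].T
Z=P[...,2]
def box(m,x0,y0,x1,y1):
    k=np.zeros_like(m);k[y0:y1,x0:x1]=m[y0:y1,x0:x1];return k
def rect(m,z,name):
    c=max(cv2.findContours(m.astype(np.uint8),cv2.RETR_EXTERNAL,cv2.CHAIN_APPROX_NONE)[0],key=cv2.contourArea)
    q=np.array([onplane(s,*p,z)[:2] for p in c[:,0].astype(float)],np.float32)*1000
    r=cv2.minAreaRect(q); print(name,np.round(r[0],1),np.round(r[1],1),round(r[2],2)); 
# covers: bright
for n,b in dict(small=(148,180,210,245),c2=(68,165,145,220),c3=(105,250,165,325)).items():
    rect(box(g>125,*b),0.005,n)
    gb=box((Z>0.025),*b); rect(gb,0.037,n+' block')
    print(np.median(Z[gb]) if gb.any() else None)
rect(box((g<95)|(Z>.03),248,130,490,215)&((Z>.025)&(Z<.075)),.04,'base')
rect(box((Z>.05)&(Z<.075)&(g>110),355,128,430,205),.062,'stage')
rect(box((Z>.095)&(Z<.12),355,128,430,205),.107,'rim')
k=box((Z>.095)&(Z<.125),262,155,305,205); rect(k,.113,'knob'); print(P[k][:,:3].mean(0))
rect(box((Z>.045)&(Z<.1),262,155,305,205),.052,'gear')
for n,b in dict(joy=(185,85,230,140),gauge=(268,75,300,108),knife=(238,234,262,276)).items(): rect(box(Z>.008,*b),.02,n)
print(Z[150:156,200:210].mean(),Z[300,200])
E
python3 -c "
import cv2;i=cv2.imread('pics/top0.png')[125:250,140:440];cv2.imwrite('pics/c1.png',cv2.resize(i,None,fx=2.66,fy=2.66,interpolation=cv2.INTER_CUBIC))"
```

```text
small [468.2 290.1] [181.6 171.2] 1.22
small block [464.6 287.3] [28.3 49.4] 27.41
0.03678320964425452
c2 [522.9 494.2] [153.4 219.3] 0.48
c2 block [517.  491.1] [41.3 66.7] 89.64
0.047762042490860024
c3 [263.9 404. ] [195.8 163.5] 0.3
c3 block [259.8 400.2] [33.5 69.5] 0.24
0.04841159238012027
base [ 589.8 -235.8] [177.3 623.3] 5.44
stage [ 593.1 -297.7] [170.9 152.2] 5.57
rim [ 593.1 -297.8] [132.1  93.8] 5.51
knob [520.8  17. ] [17.3 21.2] 63.56
[0.52107357 0.01710545 0.11022876]
gear [557.8   3.7] [84.  74.7] 5.35
joy [745.5 212.3] [138.5  90.5] 7.8
gauge [818.4  -7.4] [70.2 66.8] 0.61
knife [349.7  92.6] [88.  24.8] 10.13
0.021387177843502365 0.000337746394739602
```

View pics/c1.png

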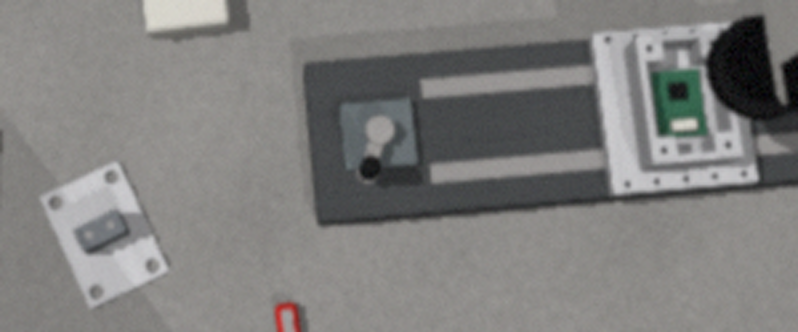

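```bash
python3 -m pendant '[[[26,-52,6,0,0,0],[52,-104,12,0,0,0],[78,-156,18,0,0,0],[104,-208,24,0,0,0],[130,-260,30,0,0,0],[156,-312,36,0,0,0],[182,-364,42,0,0,0],[208,-416,48,0,0,0],[234,-468,54,0,0,0],[260,-520,60,0,0,0]]]' -1
python3 -m pendant '[[[20,-40,0,0,0,0],[28,-90,0,0,0,0],[28,-96,0,0,0,0],[28,-96,0,0,0,0],[28,-96,0,0,0,0]]]'
python3 - <<'E'
from h import *
s=grab('wrist','w1'); o=get_obs(); print(o['tool_pos'],o['orientation'],o['joint_pos'],o['force']); print(s['tool_from_camera'],s['fx'])
E
```

```text
clock: 1.35
tool_pos: [0.4942, 0.1114, 0.2868]
orientation: [180.0, 0.0, -110.3]
force: [0.9, 1.6, -0.4]
opening: 0.0874
clock: 1.98
tool_pos: [0.5217, 0.018, 0.2865]
orientation: [180.0, 0.0, -110.2]
force: [-0.2, -0.5, 0.3]
opening: 0.0879
[0.52176598 0.01813246 0.28656574] [-1.79999813e+02  1.01874014e-02 -1.10195958e+02] [ 2.35385944e+01  3.98750866e+00 -1.28534953e+01 -7.55597225e-03
 -7.31518183e+01  4.62676375e+01] [-1.22374134  0.11100247  0.01293625]
[[ 9.99999705e-01 -7.67828476e-04  1.29196327e-05 -7.00315354e-04]
 [ 7.40662224e-04  9.68789998e-01  2.47881811e-01 -6.68887136e-02]
 [-2.02847124e-04 -2.47881728e-01  9.68790281e-01 -1.58963651e-01]
 [ 0.00000000e+00  0.00000000e+00  0.00000000e+00  1.00000000e+00]] 325.818597216113
```

View pics/w1.png

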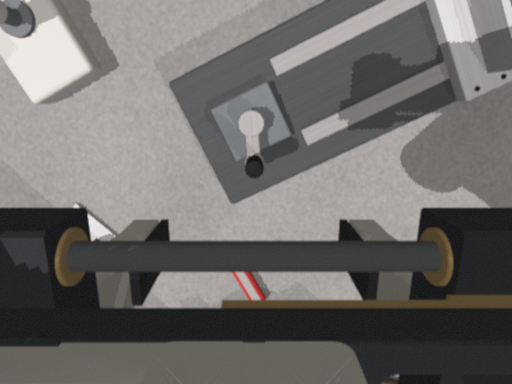

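The wrist view shows the knob top at about (254,166), the hub at (251,123) and the gearbox around (250,118).

```bash
cat >> h.py <<'E'
from scipy.spatial.transform import Rotation as R
def wpose(f):
    s=dict(np.load(f'pics/{f}.npz')); T=np.eye(4); T[:3,:3]=R.from_euler('xyz',s['to'],degrees=True).as_matrix(); T[:3,3]=s['tp']; s['pose']=T@s['tool_from_camera']; return s
def cloud(s):
    v,u=np.mgrid[:384,:512]; d=s['depth']
    return (np.stack([(u-s['cx'])/s['fx']*d,(v-s['cy'])/s['fy']*d,d,np.ones_like(d)],-1)@s['pose'].T)[...,:3]
def box(m,x0,y0,x1,y1):
    k=np.zeros(m.shape,bool);k[y0:y1,x0:x1]=m[y0:y1,x0:x1];return k
def rect(s,m,z):
    c=max(cv2.findContours(m.astype(np.uint8),cv2.RETR_EXTERNAL,cv2.CHAIN_APPROX_NONE)[0],key=cv2.contourArea)
    q=np.array([onplane(s,*p,z)[:2] for p in c[:,0].astype(float)],np.float32)*1000
    return cv2.minAreaRect(q)
E
python3 - <<'E'
from h import *
s=wpose('w1'); P=cloud(s); Z=P[...,2]
k=box((Z>.105)&(Z<.12),235,145,275,185); print('knob',rect(s,k,.113),P[k].mean(0))
h=box(Z>.06,235,105,265,140); print('hub z',np.round(Z[115:150:4,251],4))
hub=box((Z>.068)&(Z<.1),235,105,270,134); print(P[hub].mean(0),rect(s,hub,np.median(Z[hub])))
gb=box((Z>.047)&(Z<.1),200,75,300,162)
print('gear',rect(s,gb,.052))
E
```

```text
knob ((523.8078002929688, 17.458972930908203), (18.709579467773438, 19.00052261352539), 69.73728942871094) [0.52407955 0.01749991 0.11314576]
hub z [0.0727 0.0731 0.0716 0.0727 0.0738 0.0729 0.0706 0.0716 0.0731]
[0.56757495 0.00512701 0.07280064] ((568.6241455078125, 5.050939559936523), (28.141178131103516, 25.318313598632812), 69.7378158569336)
gear ((560.0538940429688, 4.7295379638671875), (82.74624633789062, 74.3533706665039), 5.42247200012207)
```

```bash
python3 -m pendant '[[[2,-1,-50,0,0,0],[2,-1,-100,0,0,0],[2,-1,-150,0,0,0],[2,-1,-185,0,0,0],[2,-1,-207,0,0,0],[2,-1,-207,0,0,0]]]' -1
python3 -m pendant '[[[0,0,0,0,0,0],[0,0,0,0,0,0],[0,0,0,0,0,0],[0,0,0,0,0,0],[0,0,0,0,0,0],[0,0,0,0,0,0]]]' 1
python3 - <<'E'
import numpy as np
for n in range(9):  # 8 calls of 80deg? print each 200deg block of 10x20deg
    pass
a0=164.4
for st in (0,200,400):
    p=lambda a:45*np.array([np.cos(np.radians(a0-a)),np.sin(np.radians(a0-a))])
    print([[*(int(round(x)) if 0 else round(float(x),1) for x in p(st+20*i)-p(st)),0,0,0,0] for i in range(1,11)])
E
```

```text
clock: 2.78
tool_pos: [0.5227, 0.0167, 0.0781]
orientation: [179.8, -0.1, -110.2]
force: [-0.1, -0.1, 1.0]
opening: 0.0876
clock: 3.52
tool_pos: [0.5239, 0.0161, 0.0796]
orientation: [180.0, 0.0, -110.3]
force: [-0.1, -0.3, 0.2]
opening: 0.0333
[[6.8, 14.1, 0, 0, 0, 0], [17.9, 25.0, 0, 0, 0, 0], [32.2, 31.5, 0, 0, 0, 0], [47.7, 32.7, 0, 0, 0, 0], [62.8, 28.5, 0, 0, 0, 0], [75.5, 19.4, 0, 0, 0, 0], [84.3, 6.5, 0, 0, 0, 0], [88.2, -8.6, 0, 0, 0, 0], [86.7, -24.2, 0, 0, 0, 0], [79.9, -38.3, 0, 0, 0, 0]]
[[-11.2, -10.9, 0, 0, 0, 0], [-25.4, -17.4, 0, 0, 0, 0], [-41.0, -18.6, 0, 0, 0, 0], [-56.0, -14.4, 0, 0, 0, 0], [-68.7, -5.3, 0, 0, 0, 0], [-77.6, 7.6, 0, 0, 0, 0], [-81.5, 22.7, 0, 0, 0, 0], [-79.9, 38.3, 0, 0, 0, 0], [-73.2, 52.4, 0, 0, 0, 0], [-62.0, 63.3, 0, 0, 0, 0]]
[[14.2, 6.5, 0, 0, 0, 0], [29.8, 7.7, 0, 0, 0, 0], [44.9, 3.5, 0, 0, 0, 0], [57.6, -5.6, 0, 0, 0, 0], [66.4, -18.5, 0, 0, 0, 0], [70.3, -33.7, 0, 0, 0, 0], [68.8, -49.2, 0, 0, 0, 0], [62.0, -63.3, 0, 0, 0, 0], [50.8, -74.3, 0, 0, 0, 0], [36.6, -80.7, 0, 0, 0, 0]]
```

```bash
python3 -m pendant '[[[0,0,0,0,0,0],[0,0,0,0,0,0],[0,0,0,0,0,0],[0,0,0,0,0,0]]]' 1
python3 -m pendant '[[[7,14,0,0,0,0],[18,25,0,0,0,0],[32,31.5,0,0,0,0],[48,32.5,0,0,0,0]]]'
```

```text
clock: 4.03
tool_pos: [0.524, 0.0164, 0.0796]
orientation: [-180.0, 0.0, -110.3]
force: [0.8, 3.0, -0.5]
opening: 0.0192
clock: 4.53
tool_pos: [0.5701, 0.0493, 0.0795]
orientation: [179.8, -0.1, -110.3]
force: [-7.0, 1.4, 6.8]
opening: 0.0194
```

```bash
python3 -m pendant '[[[15,-4,0,0,0,0],[28,-13,0,0,0,0],[36.5,-26,0,0,0,0],[40.5,-41.5,0,0,0,0],[39,-57,0,0,0,0],[32,-71,0,0,0,0],[21,-82,0,0,0,0],[7,-88.5,0,0,0,0],[-9,-89.5,0,0,0,0],[-24,-85.5,0,0,0,0]]]'
python3 - <<'E'
import numpy as np
a0=164.4
p=lambda a:45*np.array([np.cos(np.radians(a0-a)),np.sin(np.radians(a0-a))])
for st in (280,480):
    print([[*(round(float(x)*2)/2 for x in p(st+20*i)-p(st)),0,0,0,0] for i in range(1,11)])
E
```

```text
clock: 5.78
tool_pos: [0.5494, -0.037, 0.0797]
orientation: [-179.8, 0.1, -110.3]
force: [9.0, 2.6, -8.1]
opening: 0.0193
[[-12.5, 9.0, 0, 0, 0, 0], [-21.5, 22.0, 0, 0, 0, 0], [-25.5, 37.0, 0, 0, 0, 0], [-24.0, 52.5, 0, 0, 0, 0], [-17.0, 67.0, 0, 0, 0, 0], [-6.0, 77.5, 0, 0, 0, 0], [8.5, 84.0, 0, 0, 0, 0], [24.0, 85.5, 0, 0, 0, 0], [39.0, 81.0, 0, 0, 0, 0], [51.5, 72.0, 0, 0, 0, 0]]
[[9.0, -13.0, 0, 0, 0, 0], [12.5, -28.0, 0, 0, 0, 0], [11.0, -43.5, 0, 0, 0, 0], [4.5, -57.5, 0, 0, 0, 0], [-6.5, -68.5, 0, 0, 0, 0], [-21.0, -75.0, 0, 0, 0, 0], [-36.5, -76.5, 0, 0, 0, 0], [-51.5, -72.0, 0, 0, 0, 0], [-64.5, -63.0, 0, 0, 0, 0], [-73.0, -50.0, 0, 0, 0, 0]]
```

```bash
python3 -m pendant '[[[-12.5,9,0,0,0,0],[-21.5,22,0,0,0,0],[-25.5,37,0,0,0,0],[-24,52.5,0,0,0,0],[-17,67,0,0,0,0],[-6,77.5,0,0,0,0],[8.5,84,0,0,0,0],[24,85.5,0,0,0,0],[39,81,0,0,0,0],[51.5,72,0,0,0,0]]]'
python3 -m pendant '[[[9,-13,0,0,0,0],[12.5,-28,0,0,0,0],[11,-43.5,0,0,0,0],[4.5,-57.5,0,0,0,0]]]'
```

```text
clock: 7.02
tool_pos: [0.5991, 0.0364, 0.0795]
orientation: [179.9, 0.0, -110.2]
force: [-6.2, 5.2, 5.9]
opening: 0.0193
clock: 7.52
tool_pos: [0.6047, -0.0212, 0.0795]
orientation: [-180.0, 0.1, -110.3]
force: [-0.7, 11.3, 2.5]
opening: 0.0195
```

```bash
python3 -m pendant '[[[-5.5,-6,0,0,0,0],[-11,-11,0,0,0,0],[-18,-14.5,0,0,0,0],[-18,-14.5,0,0,0,0]]]'
python3 -m pendant '[[[-3.5,-1.5,0,0,0,0],[-7.5,-3,0,0,0,0],[-7.5,-3,0,0,0,0]]]'
```

```text
clock: 8.02
tool_pos: [0.5867, -0.0363, 0.0796]
orientation: [-179.9, 0.1, -110.3]
force: [4.1, 4.0, -1.9]
opening: 0.0193
clock: 8.4
tool_pos: [0.5796, -0.039, 0.0796]
orientation: [-179.9, 0.1, -110.3]
force: [4.6, 4.5, -4.0]
opening: 0.0194
```

Run:
```python
from h import *
s=grab('top','top1'); P=cloud(s); Z=P[...,2]
m=box((Z>.095)&(Z<.12),330,128,440,205); print(rect(s,m,.107)); m=box((Z>.053)&(Z<.075),330,120,420,205); print(rect(s,m,.062))
```

```text
((581.0657348632812, -169.20217895507812), (131.7650604248047, 91.45117950439453), 5.2729902267456055)
((581.8441772460938, -180.07684326171875), (170.7567901611328, 128.44920349121094), 5.429888725280762)
```

```bash
python3 -m pendant '[[[-4,-0.8,0,0,0,0],[-7.5,-1.2,0,0,0,0],[-7.5,-1.2,0,0,0,0],[-7.5,-1.2,0,0,0,0]]]'
python3 -m pendant '[[[-4,0,0,0,0,0],[-4,0,0,0,0,0],[-4,0,0,0,0,0]]]'
```

```text
clock: 8.95
tool_pos: [0.5723, -0.0404, 0.0796]
orientation: [-179.9, 0.1, -110.3]
force: [4.6, 3.4, -3.2]
opening: 0.0193
clock: 9.32
tool_pos: [0.5683, -0.0406, 0.0796]
orientation: [-179.9, 0.1, -110.3]
force: [5.0, 1.6, -4.0]
opening: 0.0194
```

```bash
python3 -m pendant '[[[-4,0.2,0,0,0,0],[-4,0.2,0,0,0,0],[-4,0.2,0,0,0,0]]]'
python3 -m pendant '[[[-4,0.5,0,0,0,0],[-4,0.5,0,0,0,0],[-4,0.5,0,0,0,0]]]'
python3 -m pendant '[[[-4,1,0,0,0,0],[-4,1,0,0,0,0],[-4,1,0,0,0,0]]]'
```

```text
clock: 9.7
tool_pos: [0.5643, -0.0405, 0.0796]
orientation: [-179.9, 0.0, -110.3]
force: [5.4, 2.1, -4.0]
opening: 0.0193
clock: 10.07
tool_pos: [0.5622, -0.0402, 0.0798]
orientation: [-179.7, 0.1, -110.2]
force: [12.5, -2.5, -10.1]
opening: 0.0191
clock: 10.45
tool_pos: [0.5615, -0.0398, 0.0801]
orientation: [-179.4, 0.2, -110.2]
force: [25.1, -11.4, -20.9]
opening: 0.0191
```

```bash
python3 -m pendant '[[[5.5,-1,0,0,0,0],[5.5,-1,0,0,0,0]]]'
python3 -m pendant '[[[0,0,0,0,0,0],[0,0,0,0,0,0],[0,0,0,0,0,0],[0,0,0,0,0,0],[0,0,20,0,0,0],[0,0,60,0,0,0],[0,0,110,0,0,0],[0,0,160,0,0,0],[0,0,160,0,0,0]]]' -1
python3 - <<'E'
from h import *
s=grab('top','top2'); P=cloud(s); Z=P[...,2]
m=box((Z>.095)&(Z<.12),310,128,440,205); print(rect(s,m,.107))
k=box((Z>.03)&(Z<.045),148,180,210,245); r=rect(s,k,.037); print(r, cv2.boxPoints(r))
E
```

```text
clock: 10.7
tool_pos: [0.5621, -0.0401, 0.0798]
orientation: [-179.9, 0.1, -110.3]
force: [7.5, 0.6, -4.9]
opening: 0.0193
clock: 11.82
tool_pos: [0.5625, -0.0402, 0.2443]
orientation: [-179.6, 0.2, -110.2]
force: [-0.4, 0.2, -0.2]
opening: 0.0875
((565.5225219726562, -165.6962432861328), (101.50679016113281, 91.92509460449219), 5.223736763000488)
((464.8085021972656, 287.5421142578125), (26.902915954589844, 49.64182662963867), 25.343238830566406) [[442.02725 304.2165 ]
 [463.27597 259.35223]
 [487.58975 270.86774]
 [466.34103 315.732  ]]
```

```bash
python3 -m pendant '[[[-16,54,20,0,0,-8],[-32,108,45,0,0,-16],[-48,162,45,0,0,-24],[-64,216,45,0,0,-32],[-80,270,45,0,0,-40],[-97,328,45,0,0,-44.4],[-97,328,45,0,0,-44.4],[-97,328,45,0,0,-44.4],[-97,328,45,0,0,-44.4]]]'
python3 - <<'E'
from h import *
grab('wrist','w2'); s=wpose('w2'); P=cloud(s); Z=P[...,2]; print(s['tp'],s['to'])
k=box((Z>.03)&(Z<.045),200,120,310,210); r=rect(s,k,.037); print(r,P[k].mean(0))
g=cv2.cvtColor(s['pixels'],cv2.COLOR_RGB2GRAY); p=box((g>125)|(Z>.03),100,60,420,235); print(rect(s,p,.005))
t=grab('top','top3'); P=cloud(t); Z=P[...,2]
m=box((Z>.095)&(Z<.12),310,128,440,205); print('housing',rect(t,m,.107),Z[m].mean())
E
```

```text
clock: 13.0
tool_pos: [0.4635, 0.2866, 0.2841]
orientation: [-180.0, -0.0, -154.7]
force: [1.0, 0.0, -0.1]
opening: 0.0877
[0.46349873 0.28657822 0.28412215] [-1.79979739e+02 -4.62669370e-02 -1.54720037e+02]
((466.8119201660156, 289.7633056640625), (25.733642578125, 48.83300018310547), 26.496055603027344) [0.46699141 0.28953191 0.03784898]
((457.77032470703125, 280.02410888671875), (459.2892150878906, 235.0208740234375), 25.224308013916016)
housing ((580.2626953125, -163.70681762695312), (132.14735412597656, 92.90357208251953), 5.412551403045654) 0.10548574430297272
```

View pics/w2.png

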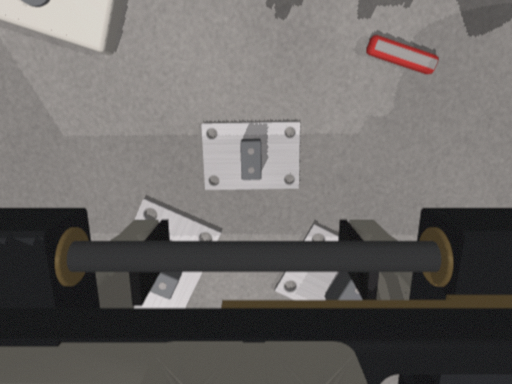

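The wrist view shows the cover with its block at (251,160) and holes at about (211,133), (290,132), (214,181) and (290,180). The other two covers lie below it and to the sides.

Run:
```python
from h import *
s=wpose('w2'); g=cv2.cvtColor(s['pixels'],cv2.COLOR_RGB2GRAY)
H=[]
for u,v in [(211,133),(290,132),(214,181),(290,180)]:
    c=g[v-8:v+9,u-8:u+9].astype(float); w=np.clip(np.median(c)-25-c,0,None); 
    yy,xx=np.mgrid[v-8:v+9,u-8:u+9]; a=(w*xx).sum()/w.sum(); b=(w*yy).sum()/w.sum()
    p=onplane(s,a,b,.004)*1000; H.append(p[:2]); print(round(a,1),round(b,1),p[:2])
H=np.array(H); print('c',H.mean(0),'sides',np.linalg.norm(H[0]-H[1]),np.linalg.norm(H[2]-H[3]),np.linalg.norm(H[0]-H[2]),np.linalg.norm(H[1]-H[3]))
for a,b in((1,0),(3,2),(0,2),(1,3)):
    d=H[b]-H[a]; print(np.degrees(np.arctan2(d[1],d[0])))
m=((g>125)).astype(np.uint8); m[:100]=0;m[200:]=0;m[:,:190]=0;m[:,320:]=0
c=max(cv2.findContours(m,cv2.RETR_EXTERNAL,cv2.CHAIN_APPROX_NONE)[0],key=cv2.contourArea)
q=np.array([onplane(s,*p,.005)[:2] for p in c[:,0].astype(float)],np.float32)*1000; print(cv2.minAreaRect(q))
```

```text
211.0 134.4 [527.44619147 285.81839023]
289.6 133.5 [433.01556831 239.99940352]
213.0 181.0 [499.56294123 343.34431032]
288.5 180.1 [405.61299755 297.65053135]
c [466.40942464 291.70315886] sides 104.95962144425901 104.47254833143073 63.92735819476556 63.83222873806059
25.883274578286066
25.936575227620107
115.859820382306
115.4225432825048
((465.1766662597656, 281.45684814453125), (180.58590698242188, 133.8188018798828), 25.228328704833984)
```

```bash
python3 -m pendant '[[[3,3.5,-55,0,0,0.6],[3,3.5,-110,0,0,0.6],[3,3.5,-165,0,0,0.6],[3,3.5,-220,0,0,0.6],[3,3.5,-255,0,0,0.6],[3,3.5,-273,0,0,0.6],[3,3.5,-273,0,0,0.6]]]'
python3 -m pendant '[[[0,0,0,0,0,0],[0,0,0,0,0,0],[0,0,0,0,0,0],[0,0,0,0,0,0],[0,0,0,0,0,0],[0,0,0,0,0,0],[0,0,0,0,0,0],[0,0,0,0,0,0],[0,0,0,0,0,0]]]' 1
```

```text
clock: 13.98
tool_pos: [0.4661, 0.2896, 0.0103]
orientation: [-179.9, -0.2, -154.1]
force: [0.2, -0.2, 0.1]
opening: 0.0875
clock: 15.1
tool_pos: [0.4662, 0.291, 0.0115]
orientation: [-180.0, -0.0, -154.1]
force: [-1.6, -1.0, 0.8]
opening: 0.0257
```

```bash
python3 -m pendant '[[[0,0,10,0,0,0],[0,0,30,0,0,0],[0,0,60,0,0,0],[0,0,100,0,0,0],[0,0,140,0,0,0],[0,0,190,0,0,0],[0,0,230,0,0,0],[0,0,248,0,0,0],[0,0,248,0,0,0],[0,0,248,0,0,0]]]'
python3 -m pendant '[[[10,-35,0,0,0,-2],[22,-75,0,0,0,-5],[34,-115,0,0,0,-7],[46,-155,0,0,0,-9],[58,-195,0,0,0,-11],[70,-235,0,0,0,-13],[82,-275,0,0,0,-15],[94,-315,0,0,0,-17],[104,-350,0,0,0,-19.5],[109,-366,0,0,0,-20.5]]]'
python3 -m pendant '[[[0,0,0,0,0,0],[0,0,0,0,0,0]]]'
python3 - <<'E'
from h import *
grab('wrist','w3'); s=wpose('w3'); o=get_obs(); print(s['tp'],s['to'],o['joint_pos'],o['force'],o['moment'],o['opening'])
E
```

```text
clock: 16.35
tool_pos: [0.4657, 0.2907, 0.2584]
orientation: [-180.0, -0.1, -154.1]
force: [-0.1, 0.3, -4.0]
opening: 0.0262
clock: 17.6
tool_pos: [0.5749, -0.0766, 0.2577]
orientation: [-180.0, -0.2, -174.7]
force: [0.1, 0.8, -3.2]
opening: 0.0258
clock: 17.85
tool_pos: [0.575, -0.0743, 0.2589]
orientation: [180.0, -0.1, -174.5]
force: [-1.0, 0.8, -3.3]
opening: 0.0258
[ 0.57502839 -0.07426121  0.2589457 ] [ 1.79987918e+02 -5.93938958e-02 -1.74536445e+02] [ 1.19688011e+01  1.05217107e+01 -8.74952805e+00 -1.67055707e-02
 -7.07642711e+01 -6.47074117e+00] [ 0.2003668   0.50951628 -2.244404  ] [0.11901941 0.0085965  0.01459008] 0.0258249588997491
```

View pics/w3.png

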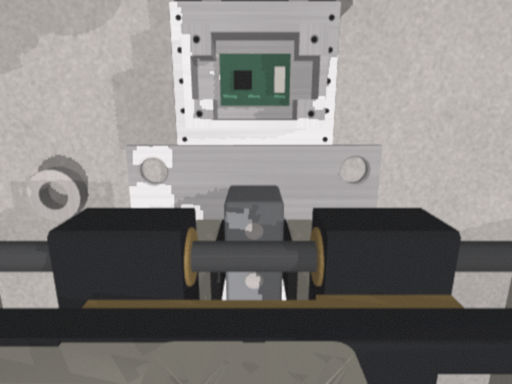

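The wrist view shows the four taps at about (197,39), (314,39), (199,113) and (311,113). The cover's two near holes are at (154,170) and (354,169).

```bash
cat >> h.py <<'E'
def spot(s,u,v,n,th=20,bright=False):
    g=cv2.cvtColor(s['pixels'],cv2.COLOR_RGB2GRAY); c=g[v-n:v+n+1,u-n:u+n+1].astype(float)
    w=np.clip((np.median(c)-th-c),0,None); yy,xx=np.mgrid[v-n:v+n+1,u-n:u+n+1]
    return (w*xx).sum()/w.sum(),(w*yy).sum()/w.sum()
def fit(H,L):  # yaw+centre by matching local L to H
    A=H-H.mean(0);B=L-L.mean(0); a=np.arctan2((B[:,0]*A[:,1]-B[:,1]*A[:,0]).sum(),(A*B).sum())
    c,si=np.cos(a),np.sin(a); M=np.array([[c,-si],[si,c]]); t=H.mean(0)-M@L.mean(0); return np.degrees(a),t,H-(L@M.T+t)
E
python3 - <<'E'
from h import *
s=wpose('w3')
px=[spot(s,*p,5) for p in [(197,39),(314,39),(199,113),(311,113)]]; print(px)
T=np.array([onplane(s,*p,.107)[:2]*1000 for p in px]); print(T)
print(fit(T,np.array([[52,-32],[-52,-32],[52,32],[-52,32]])))
P=cloud(s); g=cv2.cvtColor(s['pixels'],cv2.COLOR_RGB2GRAY)
k=box(np.abs(P[...,2]-.252)<.012,120,140,400,180); print('plate z',np.median(P[...,2][k]), 'rim z',np.median(P[20:140,180:330,2]))
# holes by depth: see below
C=[]
for u,v in [(154,170),(354,169)]:
    h=box(P[...,2]<.2,u-18,v-18,u+19,v+19); c=max(cv2.findContours(h.astype(np.uint8),0,1)[0],key=cv2.contourArea); (a,b),r=cv2.minEnclosingCircle(c); 
    m=cv2.moments(h.astype(np.uint8)); a,b=m['m10']/m['m00'],m['m01']/m['m00']; C.append(onplane(s,a,b,.2505)[:2]*1000); print(a,b,r)
C=np.array(C); print(C); print(fit(C,np.array([[52,-32],[-52,-32]])))
E
```

```text
[(np.float64(195.89261012013105), np.float64(38.901710957408085)), (np.float64(313.842748091603), np.float64(38.93893129770992)), (np.float64(198.94929470072435), np.float64(113.32138772398018)), (np.float64(310.68406148867314), np.float64(113.3086569579288))]
[[ 637.82073301 -190.98124023]
 [ 534.29397641 -200.78708578]
 [ 631.74354853 -127.30537171]
 [ 528.25546343 -137.13627777]]
(np.float64(5.423318774454874), array([ 583.02843034, -164.05249387]), array([[ 0.00064481,  0.01330683],
       [ 0.00834065,  0.0368641 ],
       [-0.02767639, -0.02433385],
       [ 0.01869094, -0.02583708]]))
plate z 0.2532166656182274 rim z 0.0763498719556566
154.34171907756814 169.81970649895177 13.318495750427246
352.6488222698073 169.6017130620985 13.209944725036621
[[ 630.52518787 -102.16182509]
 [ 527.31681571 -112.06000409]]
(np.float64(5.478186038324965), array([575.86606506, -75.25707084]), array([[-0.15831001, -0.01518269],
       [ 0.15831001,  0.01518269]]))
```

```bash
python3 -m pendant '[[[1,-15,0,0,0,0],[3,-40,0,0,0,0],[5,-65,0,0,0,0],[7,-85,0,0,0,0],[7,-89,0,0,0,0],[7,-89,-25,0,0,0],[7,-89,-50,0,0,0],[7,-89,-75,0,0,0],[7,-89,-90,0,0,0],[7,-89,-95,0,0,0]]]'
python3 -m pendant '[[[0,0,-10,0,0,0],[0,0,-20,0,0,0],[0,0,-25,0,0,0],[0,0,-25,0,0,0],[0,0,-25,0,0,0],[0,0,-25,0,0,0]]]'
python3 - <<'E'
from h import *
grab('wrist','w4'); s=wpose('w4'); o=get_obs(); print(s['tp'],s['to'],o['force'],o['opening'])
i=cv2.imread('pics/w4.png')[120:220,100:400]; cv2.imwrite('pics/c4.png',cv2.resize(i,None,fx=2.6,fy=2.6,interpolation=cv2.INTER_CUBIC))
t=grab('top','top4')
i=cv2.imread('pics/top4.png')[110:220,240:440]; cv2.imwrite('pics/c5.png',cv2.resize(i,None,fx=3,fy=3,interpolation=cv2.INTER_CUBIC))
E
```

```text
clock: 19.15
tool_pos: [0.5821, -0.1637, 0.1639]
orientation: [180.0, -0.1, -174.6]
force: [1.0, -0.9, -2.7]
opening: 0.0256
clock: 19.9
tool_pos: [0.5826, -0.1639, 0.14]
orientation: [-180.0, 0.0, -174.6]
force: [0.3, -0.1, -3.1]
opening: 0.0259
[ 0.58263827 -0.16387546  0.13998796] [-1.79993392e+02  4.26189708e-02 -1.74569538e+02] [ 0.63281839  0.45945378 -3.73007506] 0.026041992086025402
```

View pics/c4.png

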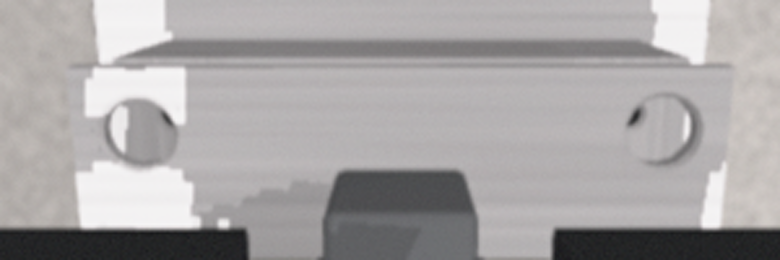

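View pics/c5.png

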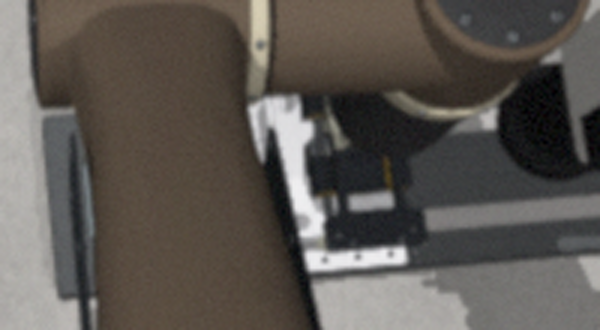

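The wrist crop shows both near holes, with centres at image (154,170) and (354,169). A tap edge is visible in each one, symmetric left and right. The top view is blocked by the arm. I'll check the numbers next.

Run:
```python
from h import *
s=wpose('w4'); g=cv2.cvtColor(s['pixels'],cv2.COLOR_RGB2GRAY)
i=np.linalg.inv(s['pose'])
def proj(x,y,z):
    p=i@np.array([x,y,z,1]); return p[0]/p[2]*s['fx']+s['cx'],p[1]/p[2]*s['fy']+s['cy']
print('tap px pred',proj(.6378,-.1910,.107),proj(.5343,-.2008,.107))
P=cloud(s); C=[]
print('plate z',np.median(P[160:180,200:300,2]),P[165,180:190,2].mean(),P[165,320:330,2].mean())
for u,v in [(154,170),(354,169)]:
    h=box(P[...,2]<.122,u-18,v-18,u+19,v+19); m=cv2.moments(h.astype(np.uint8),True); a,b=m['m10']/m['m00'],m['m01']/m['m00']; C.append(onplane(s,a,b,.132)[:2]*1000); print(a,b,m['m00'])
C=np.array(C); print(C-np.array([[637.82,-190.98],[534.29,-200.79]])); print(fit(C,np.array([[52,-32],[-52,-32]])))
for u0,u1 in((140,172),(338,370)): 
    w=g[158:184,u0:u1]; yy,xx=np.where(w<60); print('dark',xx.min()+u0,xx.max()+u0,yy.min()+158,yy.max()+158) if len(xx) else print(w.min())
```

```text
tap px pred (np.float64(167.11044746573245), np.float64(163.1957507213719)) (np.float64(341.3983788170684), np.float64(163.1680498013543))
plate z 0.13431787324565808 0.1342748505553693 0.13432765999256208
154.39194915254237 169.86228813559322 472.0
352.62875536480686 169.60515021459227 466.0
[[ 0.18554622 -0.88915581]
 [ 0.81676172 -0.9450713 ]]
(np.float64(5.476766643412422), array([ 583.50200636, -164.94819414]), array([[-0.31322681, -0.03003213],
       [ 0.31322681,  0.03003213]]))
72
dark 343 344 164 166
```

```bash
python3 -m pendant '[[[-0.5,0.9,0,0,0,0],[-0.5,0.9,0,0,0,0],[-0.5,0.9,0,0,0,0],[-0.5,0.9,0,0,0,0],[-0.5,0.9,0,0,0,0],[-0.5,0.9,0,0,0,0]]]'
python3 -c "
from plant import *
o=get_obs();print(o['tool_pos'],o['orientation'],o['qvel'],o['opening'],o['force']);close_job()"
```

```text
clock: 20.75
tool_pos: [0.5819, -0.1629, 0.1396]
orientation: [-180.0, -0.0, -174.6]
force: [-0.4, -0.0, -2.1]
opening: 0.0256
[ 0.58188334 -0.16294716  0.13955084] [-1.79999433e+02 -4.89211948e-04 -1.74571595e+02] [-0.04934863 -0.018718    0.06469377 -0.03896531 -0.09253545 -0.03972986] 0.025624845928755215 [-0.40784781 -0.03746163 -2.13336015]
the job is handed in; nothing more can be done
```

I wound the crank clockwise to its hard stop, picked up the smallest cover by its grip block, and handed the job in at 20.75 s with the cover held over the housing. No verdict was reported.

- **Crank and stage:** The force at the knob rose to about 25 N at the stop. The housing then measured 170.1 mm from the crank axis, against 170 mm expected.
- **Cover:** It is held level, with its underside about 21 to 22 mm above the rim and the fingers 25.6 mm apart on the block. The arm was nearly still.
- **Hole alignment:** Before a final correction of about 1 mm, the two holes the wrist camera could see were 0.9 and 1.2 mm from their threaded holes. The plate and housing headings agreed within 0.1°. I did not take another picture after that correction, and the far two holes were inferred from the plate's fitted pose.
- **Disagreements:** The top camera read positions 2 to 3 mm off from the wrist camera, so I used the wrist camera for every grasp and for the alignment. At the final pose the arm blocked the top view, so it gave no independent check.
- **Bystanders:** I kept clear of the joystick box, the knife and the ring gauge and felt no contact, but I did not measure their positions again at the end.

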